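# Centre the pudding jar on the bench scale and take its weight

### The job

The filled pudding jar stands off-centre on the bench scale's round pan. Without pinching, lifting or tipping it, nudge it with light, low fingertip taps until it stands still in the middle of the pan, so that seen from straight above the blue ring shows all the way round it. Only then press the scale's green key right down to take the weight, let it come up again, and leave the other things on the table where they are.

Things in the scene. Friction and masses are not known exactly. Their poses are not given: they have to be found in the camera images.
- jar: the pudding jar on the scale: glass, brown caramel below and yellow custard above; 62 mm across at its widest (the belly, 22 mm above its underside), 58 mm tall, standing on a narrow foot only 36 mm across, flat red lid 55 mm across; about 0.17 kg. It slides when pushed gently at the belly, rocks and may tip when pushed near the lid or hit hard. Origin: centre of its underside, z up along its axis
- pan_center (a point): centre of the top face of the scale's round steel pan (112 mm across, 58 mm above the table, fixed). A blue ring, 74 mm inside and 78 mm outside diameter, is printed round it. The pan overhangs the scale's white housing, whose top is 40 mm above the table
- scale: the bench scale, fixed to the table: white housing 240 x 170 mm. Origin at table height straight below the pan's centre; its x axis points away from the keypad: the housing reaches from x = -157 to 83 mm and y = -85 to 85 mm. The keypad with dark display lies at x = -148 to -86 mm
- green_key_top (a point): centre of the top face of the scale's round green key, 24 mm across; it stands 6 mm proud of the housing, 46 mm above the table; at x = -117, y = -54 mm in the scale's frame. Pressed straight down
- green_key (a joint): travel of the green key in m: 0 up, 0.0035 fully down; springs back; about 3.5 N holds it fully down
- spare_jar_1: a second jar of the same kind, on the table beside the scale, not to be moved: 62 mm across at its widest (the belly, 22 mm above its underside), 58 mm tall, standing on a narrow foot only 36 mm across, flat red lid 55 mm across; origin centre of its underside
- spare_jar_2: a third jar of the same kind and size, on the table beside the scale, not to be moved; origin centre of its underside
- tape_roll: roll of golden packing tape lying flat beside the scale, 90 mm across, 24 mm high; origin centre of its underside
- marker: red marker pen with black cap, lying, 125 mm long, 20 mm high with its clip; origin under its middle, x along the pen
- calculator: grey desk calculator, 170 x 110 x 20 mm; origin centre of its underside
- cup_tower: tower of nested clear plastic cups, 92 mm across, 250 mm tall; origin centre of its underside
- tissue_box: white and yellow tissue box, 115 x 230 x 50 mm with a tissue standing 30 mm out of its top; origin centre of its underside
Things that resemble listed ones, but are neither listed nor needed, are in the scene too. What is shaped like the jar but grey or purple is not meant.

How it is judged:
By the outcome, as a careful person would: the job done as asked, in the order asked, and still so for the second after the job is handed in, with the robot touching nothing.
It also fails if it takes over 51 s, if anything falls off the work surface, if the arm or the gripper's body presses on something with over 40 N, if the wrist force passes 120 N, or if a joint passes its speed limit or range.

### The arm

A 6-joint arm with a two-finger parallel gripper is mounted at the origin on the work surface. World frame = base frame: x ahead of the robot, y to its left, z up, the work surface at z = 0. Lengths are in m, angles in rad, forces in N, time in s.
With the tool pointing down it reaches from about 0.375 to 0.925 m from the base axis. Payload 5.7 kg.
Tool frame: the origin (TCP) lies midway between the tips of the shut fingers; the grasp point (between the pads) lies 19 mm behind it; z points along the fingers, x is the direction in which the jaws open and shut, and the axes are right-handed (so a half turn about z gives the same grasp; the last joint's range is limited). The gripper opens to 88 mm and grips with 3 to 60 N. Pads are 20 mm wide; open, the fingers measure 115 mm over their backs; the gripper's body (75 mm by 178 mm) begins 61 mm behind the grasp point.
Start: joints at [-1.296, 0.359, 1.51, -0, 1.272, -0.115], TCP at [0.228, -0.555, 0.223] pointing down, gripper open.
Joint ranges: [-2.97, 2.97], [-1.01, 2.36], [0.21, 2.38], [-0.96, 4.11], [0.2, 2.71], [-2.98, 2.98]. Speed limits (rad/s): [2.39, 2.39, 3.14, 3.14, 3.14, 3.14].

### API

Orientations are given as a unit quaternion [x, y, z, w].
In Python, from bench import move_ptp, servo_line, goto_joints, move_gripper, sleep, inverse_kinematics, capture, PlanningError, close_job, spot_in, silhouettes, current_clock, current_joint_pos, current_qvel, current_joint_torque, current_position, current_orientation, current_force, current_torque, current_finger_gap gives the robot as it stands. Calls block until the motion is done:
- move_ptp(position, orientation): joint-space move of the TCP to a pose.
- servo_line(position, orientation=None, rate=0.15, contact_N=None): straight line of the TCP; orientation=None keeps the orientation; rate is the mean speed in m/s. With contact_N (N) it stops when the force on the tool has changed by that much, and returns True; else False.
- goto_joints(angles): joint-space move.
- move_gripper(opening): finger opening in m; the grip force is fixed at half the most; returns when the fingers have stopped.
- sleep(seconds).
- inverse_kinematics(position, orientation): joint angles nearest the present ones, or None.
- capture(name): name is "scene" or "top" or "wrist"; returns a dict with "image" (420x560x3 uint8, blue, green, red), "range_z" (420x560 float32, m along the optical axis (not along the pixel's ray), 0 where there is no reading), "intrinsics" (3x3 intrinsics, pixels), "R" (3x3) and "t" (3): a world point X has camera coordinates R X + t. Camera axes: x right, y down, z forward; pixel columns grow to the right and rows downward; lengths in m; the calibration is good to about 2 mm. A picture is of the moment at which its call begins.
A pose or a line that the arm cannot do raises PlanningError and nothing moves.
- close_job(): hands the job in, once; it reports no verdict.
Trained networks look in the newest picture that a camera, given by its name, has taken for a name from the list of things; names that differ only in an ending like _2 or _b are one class to them, and where a whole thing is asked for, a point or a joint stands for the part that bears it (a point fixed in the world has none). Each returns a list of dicts, best first, with "conf" (0 to 1); they miss things now and then, are a little off and sometimes report something else, mostly with a low value. They report only what shows in the picture. A call takes as long as a camera call. They do not tell look-alikes from the thing itself.
- spot_in(camera, query): "xy" ([column, row] in pixels, amid what is visible of it).
- silhouettes(camera, query): "region" (420x560 bool, what is visible of it) and "xy" ([column, row] in pixels, amid what is visible of it).
Readings, each from a call of its own:
- current_clock(): time.
- current_joint_pos(): joint angles.
- current_qvel(): joint speeds.
- current_joint_torque(): joint torques, N m.
- current_position(): TCP position.
- current_orientation(): TCP orientation.
- current_force(): force on the tool from outside, world axes, zero at the start.
- current_torque(): the same for the moment, N m.
- current_finger_gap(): finger opening in m.
Only numpy, scipy, OpenCV 4.12 (cv2) and the standard library are available. Lean on these libraries where they do the work, as an engineer would, in place of code of your own. Each camera call takes 0.05 s, during which the arm holds its last target.

## Working session

There is one attempt and no reset: what is moved stays moved. The work goes in short steps, each a Python script; the robot and the scene stay as the last script left them, time stands still between calls to the robot, and variables do not carry over. Pictures are saved under pics/ and viewed, and the job is handed in when it is done.

```bash
mkdir -p pics; ls; cat > h.py <<'E'
import numpy as np, cv2
from bench import *
def px2w(c,uv,z=None):
    K=c["intrinsics"];R=c["R"];t=c["t"]
    d=np.linalg.inv(K)@np.array([uv[0],uv[1],1.0])
    o=-R.T@t; dw=R.T@d
    if z is None:
        r=c["range_z"][int(round(uv[1])),int(round(uv[0]))]
        return o+dw*r
    return o+dw*(z-o[2])/dw[2]
def w2px(c,X):
    p=c["intrinsics"]@(c["R"]@np.array(X)+c["t"]); return p[:2]/p[2]
E
python3 - <<'E'
from h import *
for n in ["scene","top"]:
    c=capture(n); cv2.imwrite(f"pics/{n}0.png",c["image"])
    print(n,-c["R"].T@c["t"])
    for q in ["jar","scale","green_key_top","spare_jar_1","cup_tower"]:
        for r in spot_in(n,q): print(q,np.round(r["xy"]),round(r["conf"],2),np.round(px2w(c,r["xy"]),3))
print(current_clock(),current_orientation(),current_position())
E
```

```text
pics
scene [0.96825766 0.44076876 1.0447916 ]
jar [289. 266.] 0.96 [0.626 0.137 0.118]
jar [334. 198.] 0.71 [0.368 0.057 0.056]
jar [348. 282.] 0.37 [0.53  0.246 0.056]
scale [298. 243.] 0.71 [0.534 0.083 0.044]
scale [236. 218.] 0.21 [ 0.585 -0.103  0.009]
spare_jar_1 [340. 320.] 0.95 [0.615 0.296 0.056]
spare_jar_1 [349. 283.] 0.9 [0.53  0.251 0.06 ]
cup_tower [409. 354.] 0.7 [0.643 0.452 0.249]
cup_tower [286. 267.] 0.39 [0.631 0.133 0.116]
top [ 0.23755051 -0.02011169  1.66089582]
jar [205. 272.] 0.82 [0.357 0.212 0.055]
jar [258. 279.] 0.81 [0.337 0.048 0.059]
jar [235. 186.] 0.67 [0.615 0.122 0.113]
green_key_top [273. 223.] 0.44 [0.512 0.004 0.048]
spare_jar_1 [187. 189.] 0.63 [0.618 0.276 0.066]
spare_jar_1 [200. 218.] 0.54 [0.525 0.234 0.057]
spare_jar_1 [119. 183.] 0.44 [0.589 0.432 0.251]
cup_tower [121. 186.] 0.65 [0.58  0.427 0.245]
cup_tower [132. 289.] 0.55 [0.306 0.444 0.023]
0.6 [ 8.30670460e-01 -5.56764389e-01 -3.13379825e-05 -4.37641337e-05] [ 0.2279984  -0.55493975  0.22262859]
```

View pics/scene0.png

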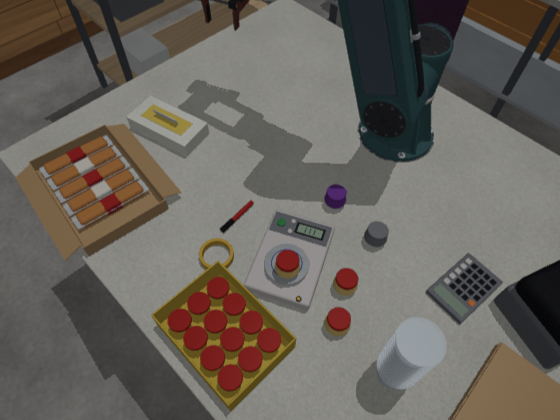

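View pics/top0.png

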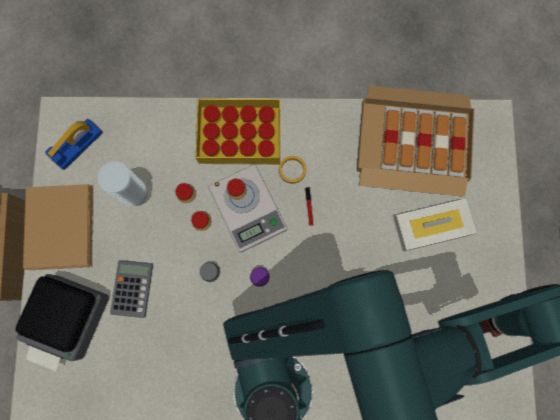

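```bash
python3 - <<'E'
import cv2,numpy as np
a=cv2.imread('pics/scene0.png')[190:320,220:370]; b=cv2.imread('pics/top0.png')[150:260,200:310]
f=lambda i:cv2.resize(i,(400,400),interpolation=cv2.INTER_CUBIC)
cv2.imwrite('pics/crop0.png',np.hstack([f(a),f(b)]))
E
```

```text
(no output)
```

View pics/crop0.png

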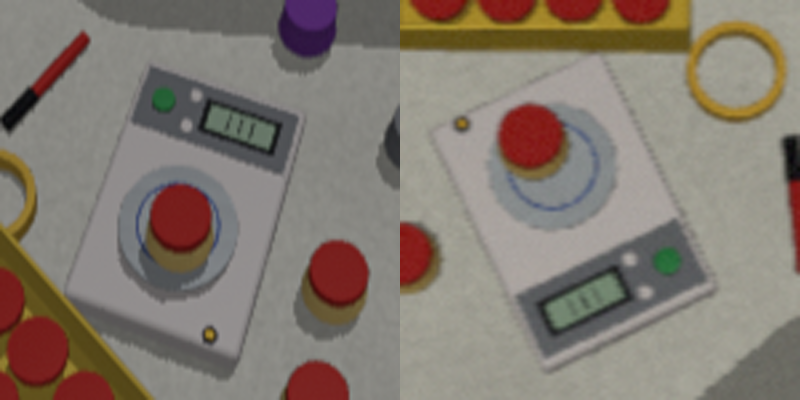

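The jar meant is the one on the pan, at scene (288,264) and top (236,187). The other red-lidded jars are on the table or in the yellow box, and the look-alikes at top (209,271) and (260,276) are grey and purple. I'll go above the pan for a closer look.

```bash
python3 - <<'E'
from h import *
q=current_orientation()
move_gripper(0.0)
move_ptp([0.53,0.06,0.36],[0.7071068,-0.7071068,0,0])
print(current_clock(),current_joint_pos(),current_finger_gap())
c=capture("wrist");cv2.imwrite("pics/w1.png",c["image"]);print(-c["R"].T@c["t"],c["R"])
np.savez("w1.npz",**c)
for q in ["jar","green_key_top","scale"]:
    for r in spot_in("wrist",q): print(q,np.round(r["xy"]),round(r["conf"],2),np.round(px2w(c,r["xy"]),3))
c=capture("top");np.savez("t1.npz",**c);cv2.imwrite("pics/t1.png",c["image"])
E
```

```text
4.425 [-1.78787616e-02  1.64254904e-01  1.44375061e+00 -2.40834480e-04
  1.53393322e+00  1.55372014e+00] 0.0003843310668487956
[0.5963487  0.05853309 0.52088703] [[-9.67479698e-04 -9.99999532e-01  3.08930624e-05]
 [-9.70191176e-01  9.46127302e-04  2.42338993e-01]
 [-2.42338909e-01  2.04485879e-04 -9.70191636e-01]]
jar [219.  97.] 0.96 [0.614 0.114 0.114]
jar [171. 267.] 0.49 [0.391 0.199 0.033]
green_key_top [314. 179.] 0.62 [0.517 0.004 0.045]
scale [260. 153.] 0.88 [0.548 0.073 0.041]
```

View pics/w1.png

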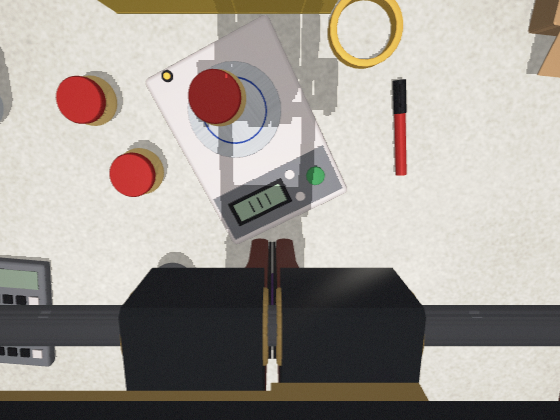

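```bash
cat >> h.py <<'E'
def cloud(c):
    Z=c["range_z"];h,w=Z.shape;u,v=np.meshgrid(np.arange(w),np.arange(h))
    P=np.stack([u,v,np.ones_like(u)],-1)@np.linalg.inv(c["intrinsics"]).T*Z[...,None]
    W=(P-c["t"])@c["R"]; W[Z==0]=np.nan; return W
from scipy.optimize import least_squares
def fitc(p,r):  # robust fixed radius circle
    f=lambda x:np.hypot(p[:,0]-x[0],p[:,1]-x[1])-r
    s=least_squares(f,p.mean(0),loss="soft_l1",f_scale=0.001); return s.x,np.median(abs(f(s.x)))
def edge(W,m):
    m=m.astype(np.uint8); e=m-cv2.erode(m,np.ones((3,3),np.uint8)); return W[e>0][:,:2]
def lid(c,near=None):
    W=cloud(c); m=(abs(W[...,2]-0.115)<0.006)
    if near is not None: m&=np.hypot(W[...,0]-near[0],W[...,1]-near[1])<0.075
    n,l,s,ce=cv2.connectedComponentsWithStats(m.astype(np.uint8))
    k=1+np.argmax(s[1:,4]); m=l==k
    z=np.median(W[m][:,2]); m&=abs(W[...,2]-z)<0.003
    X,e=cv2.minEnclosingCircle(edge(W,m).astype(np.float32))[0],0
    x,e=fitc(edge(W,m),0.0272)
    return x,z,e,m.sum()
def pan(c,near):
    W=cloud(c);m=(abs(W[...,2]-0.058)<0.006)&(np.hypot(W[...,0]-near[0],W[...,1]-near[1])<0.075)
    # outer boundary: use convex hull
    p=W[m][:,:2].astype(np.float32); hull=cv2.convexHull(p)[:,0]
    return fitc(hull,0.0558),np.median(W[m][:,2]),m.sum()
def ring(c,near):
    hsv=cv2.cvtColor(c["image"],cv2.COLOR_BGR2HSV)
    m=(hsv[...,0]>105)&(hsv[...,0]<130)&(hsv[...,1]>90)
    h,w=m.shape;vs,us=np.nonzero(m)
    p=np.array([px2w(c,(u,v),0.058)[:2] for u,v in zip(us,vs)])
    p=p[abs(np.hypot(*(p-near).T)-0.038)<0.012]
    return fitc(p,0.038),len(p)
E
python3 - <<'E'
from h import *
for f in ["w1","t1"]:
    c=dict(np.load(f+".npz"))
    P=pan(c,[0.595,0.10]);print(f,"pan",P); print("lid",lid(c,P[0][0]))
    print("ring",ring(c,P[0][0]))
    hsv=cv2.cvtColor(c["image"],cv2.COLOR_BGR2HSV)
    W=cloud(c)
    g=(hsv[...,0]>50)&(hsv[...,0]<80)&(hsv[...,1]>120)&(abs(W[...,0]-0.515)<.03)&(abs(W[...,1])<.03)
    v,u=np.nonzero(g); print("key",g.sum(),px2w(c,(u.mean(),v.mean()),0.046),np.nanmedian(W[g],0))
    m=(W[...,2]>0.034)&(W[...,2]<0.066)&(np.hypot(W[...,0]-.56,W[...,1]-.08)<.17)
    n,l,s,ce=cv2.connectedComponentsWithStats(m.astype(np.uint8));k=l==1+np.argmax(s[1:,4])
    print("rect",cv2.minAreaRect(W[k][:,:2].astype(np.float32)))
E
```

```text
w1 pan ((array([0.60116068, 0.10408641]), np.float64(0.00019516579201011783)), np.float64(0.05719173985388336), np.int64(4504))
lid (array([0.61441312, 0.11842256]), np.float64(0.11505256311458988), np.float64(0.0008624090778577911), np.int64(2275))
ring ((array([0.60125042, 0.10367684]), np.float64(0.00045016955352599614)), 197)
key 239 [0.52114186 0.00362451 0.046     ] [0.52132112 0.00354746 0.04502259]
rect ((0.5681867003440857, 0.08752132952213287), (0.2392350733280182, 0.16958492994308472), 26.45380401611328)
t1 pan ((array([0.59964923, 0.10587278]), np.float64(0.00043844439610652916)), np.float64(0.0582581972858818), np.int64(284))
lid (array([0.60952813, 0.14787808]), np.float64(0.11952155989189928), np.float64(0.025634091670833498), np.int64(2))h.py:20: RuntimeWarning: Mean of empty slice.
  s=least_squares(f,p.mean(0),loss="soft_l1",f_scale=0.001); return s.x,np.median(abs(f(s.x)))
  ret = um.true_divide(
Traceback (most recent call last):
  File "h.py", line 43, in ring
    return fitc(p,0.038),len(p)
           ~~~~^^^^^^^^^
  File "h.py", line 20, in fitc
    s=least_squares(f,p.mean(0),loss="soft_l1",f_scale=0.001); return s.x,np.median(abs(f(s.x)))
ValueError: Initial guess is outside of provided bounds
```

```bash
cat >> h.py <<'E'
from scipy.spatial.transform import Rotation as Ro
def quat(d): # tool y = d, z down
    y=np.array([d[0],d[1],0.]);y/=np.linalg.norm(y);z=np.array([0,0,-1.]);x=np.cross(y,z)
    return Ro.from_matrix(np.stack([x,y,z],1)).as_quat()
VQ=[0.7071068,-0.7071068,0,0]
def view(tag,q=None,pos=(0.53,0.08,0.36)):
    move_ptp(list(pos),VQ if q is None else q)
    sleep(0.15)
    c=capture("wrist");np.savez(tag+".npz",**c);cv2.imwrite(f"pics/{tag}.png",c["image"])
    P=pan(c,[0.601,0.104]);L=lid(c,[0.601,0.104]);R=ring(c,np.array([0.601,0.104]))
    print(tag,"t",current_clock(),"pan",P[0],"ring",R[0],"lid",L[:3],"off mm",np.round((L[0]-R[0][0])*1e3,1),np.round((L[0]-P[0][0])*1e3,1))
    return c,P,L,R
def push(jar,target,half=0.010,z=0.068,gap=0.012,rate=0.02):
    jar=np.array(jar);target=np.array(target);d=target-jar;d/=np.linalg.norm(d);q=quat(d)
    s=jar-d*(0.031+half+gap); e=target-d*(0.031+half)
    move_ptp([*s,0.16],q); servo_line([*s,z],rate=0.12)
    print("at",current_position(),"F",current_force())
    f0=current_force()
    n=max(2,int(np.linalg.norm(e-s)/0.006))
    pk=0
    for k in range(1,n+1):
        servo_line([*(s+(e-s)*k/n),z],rate=rate); pk=max(pk,np.linalg.norm(np.array(current_force())-f0))
    print("end",current_position(),"wanted",e,"pkF",pk)
    b=e-d*0.02
    servo_line([*b,z],rate=0.06); servo_line([*b,0.17],rate=0.15)
E
python3 - <<'E'
from h import *
j=np.array([0.6144,0.1184]);t=np.array([0.6012,0.1039])
d=(t-j)/np.linalg.norm(t-j)
push(j,t-d*0.005)
view("w2")
E
```

```text
at [0.65081466 0.15763677 0.0688946 ] F [ 0.30241478 -0.54574887 -0.55962928]
end [0.63191192 0.13772043 0.06797248] wanted [0.63216629 0.13791601] pkF 1.5861097568764797
w2 t 10.9667 pan (array([0.60117805, 0.10401466]), np.float64(0.00021267232283866955)) ring (array([0.60117077, 0.10365171]), np.float64(0.00046667225411945595)) lid (array([0.6038633 , 0.10601791]), np.float64(0.11500256122003658), np.float64(0.0007675130400535482)) off mm [2.7 2.4] [2.7 2. ]
```

View pics/w2.png

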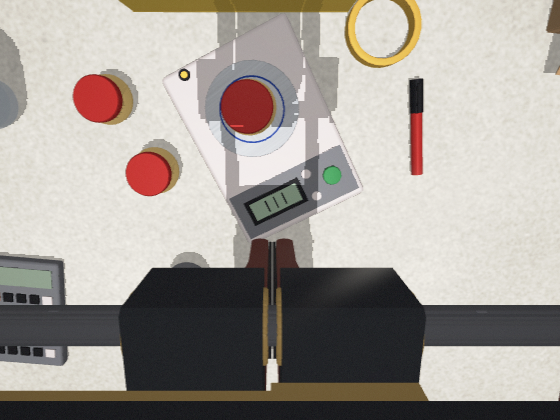

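The jar is upright, lid at (247,106), and about 3.5 mm beyond the centre. It needs one more small nudge.

```bash
python3 - <<'E'
from h import *
push([0.6039,0.1060],[0.6012,0.1038],half=0.0113)
view("w3",pos=(0.55,0.09,0.36))
c=cv2.imread("pics/w3.png")[20:250,130:380];cv2.imwrite("pics/w3c.png",cv2.resize(c,None,fx=2.4,fy=2.4,interpolation=cv2.INTER_CUBIC))
E
```

```text
at [0.64674585 0.14033909 0.06891657] F [ 0.24732775 -0.15914835  0.85148253]
end [0.63381615 0.13039826 0.06797875] wanted [0.63399244 0.13051977] pkF 1.740067632679026
w3 t 16.3 pan (array([0.60114148, 0.10406082]), np.float64(0.00020494028174554424)) ring (array([0.60114558, 0.10355939]), np.float64(0.0004049753526710609)) lid (array([0.60128691, 0.10327875]), np.float64(0.11498022279882886), np.float64(0.0009255274713200479)) off mm [ 0.1 -0.3] [ 0.1 -0.8]
```

View pics/w3c.png

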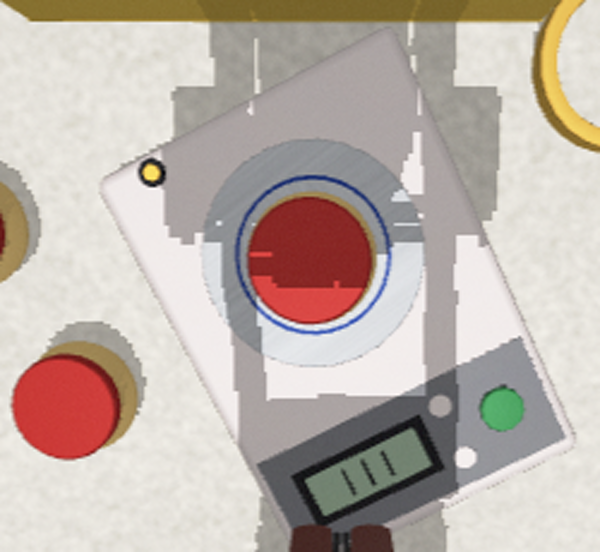

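The ring shows all the way round and the jar is within 1 mm of centre. Next, press the green key at (0.521, 0.0035).

```bash
python3 - <<'E'
from h import *
k=[0.5208,0.0034]
move_ptp([*k,0.15],VQ)
servo_line([*k,0.056],rate=0.08); sleep(0.2)
print(current_position(),current_force())
r=servo_line([*k,0.0400],rate=0.008,contact_N=9)
print(r,current_position(),current_force()); sleep(0.3)
print(current_position(),current_force())
c=capture("wrist");cv2.imwrite("pics/w4.png",c["image"])
if r:
    servo_line([*k,0.06],rate=0.04); servo_line([*k,0.17],rate=0.15)
print(current_clock())
E
```

```text
[0.52113714 0.00336666 0.05639965] [-0.41479121 -0.96862988 -0.02620362]
True [0.52080925 0.00339344 0.04282505] [-1.2072312  -0.80438474  5.84347818]
[0.52080402 0.00340714 0.04282006] [-1.21919358  0.00802553  6.5198167 ]
22.0833
```

View pics/w4.png

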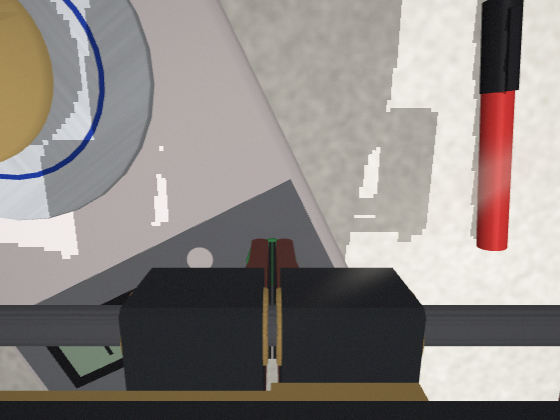

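```bash
python3 - <<'E'
from h import *
c,P,L,R=view("w5",pos=(0.53,0.08,0.36))
W=cloud(c);u,v=np.round(w2px(c,[0.521,0.0035,0.046])).astype(int)
print("key z",np.nanmedian(W[v-3:v+4,u-3:u+4,2]),"housing near",np.nanmedian(W[...,2][(abs(W[...,2]-.04)<.004)]))
a=cv2.imread("pics/w5.png")[0:260,60:440];cv2.imwrite("pics/w5c.png",cv2.resize(a,None,fx=2,fy=2,interpolation=cv2.INTER_CUBIC))
print(current_clock(),current_force())
E
```

```text
w5 t 23.1167 pan (array([0.60110132, 0.10401604]), np.float64(0.000200732617605167)) ring (array([0.6011265 , 0.10355492]), np.float64(0.0004311419013365153)) lid (array([0.60066113, 0.10365427]), np.float64(0.11502482712136627), np.float64(0.0007376372800934339)) off mm [-0.5  0.1] [-0.4 -0.4]
key z 0.045091327110520926 housing near 0.03928955164882349
23.1167 [ 0.05110898 -0.21718896 -1.05567872]
```

View pics/w5c.png

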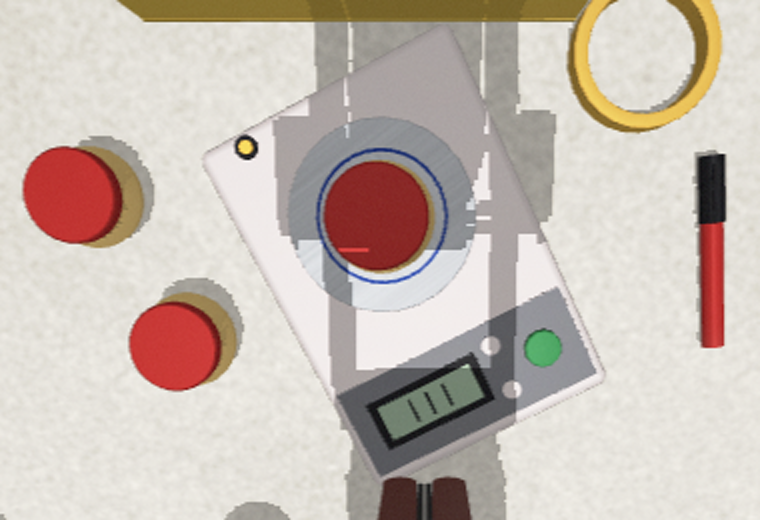

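```bash
python3 -c "
from bench import *
close_job();print(current_clock())"
```

```text
the job is handed in; nothing more can be done
the job is handed in; nothing more can be done
```

I nudged the jar to the middle of the pan with two slow, low taps at belly height, then pressed the green key once and let it come up. I handed the job in at about 23 s.

- **Jar:** it stands upright, within about 0.6 mm of the pan and ring centre, and the blue ring shows all the way round in the last picture. It was about 20 mm off at the start. The contact force peaked at about 1.7 N.
- **Green key:** the press held about 6.5 N with the fingertip at 42.8 mm, against about 3.5 N to hold it fully down and a nominal bottom of 42.5 mm. I judged it fully down from that force and height, as I had no direct reading of the key's travel. It sprang back afterwards, reading about 5.8 mm above the housing.
- **Other things:** the two spare jars, tape roll and marker looked undisturbed in the last wrist picture. I took no final overview picture of the rest, but the arm went nowhere near them.
- **Measurements that disagreed:** the free-air force reading wandered by about 1 N. The pan and ring fits differed by about 0.5 mm. The lid could not be measured in the top camera, because too few pixels were usable, so the jar's position rests on the wrist camera.

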